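# Slide a sample cassette along the rail into the reader's corner pocket

### The arm

A 6-joint arm with a two-finger parallel gripper is mounted at the origin on the work surface. World frame = base frame: x ahead of the robot, y to its left, z up, the work surface at z = 0. Lengths are in m, angles in rad, forces in N, time in s.
With the tool pointing down it reaches from about 0.35 to 0.775 m from the base axis. Payload 5.5 kg.
Tool frame: the origin (TCP) lies between the finger pads; the fingertips stand 19 mm ahead of it and the grasp point (between the pads) is the TCP; z points along the fingers, y is the direction in which the jaws open and shut (so a half turn about z gives the same grasp; the last joint's range is limited). The gripper opens to 85 mm and grips with 20 to 120 N. Pads are 22 mm wide; open, the fingers measure 114 mm over their backs; the gripper's body (76 mm by 85 mm) begins 54 mm behind the grasp point. The pads swing forward as they close: fully open they stand 13 mm farther back than shut.
Start: joints at [1.168, 0.313, 0.046, 1.304, 0, 1.431], TCP at [0.149, 0.555, 0.25] pointing down, gripper open.
Joint ranges: [-2.76, 2.76], [-0.86, 1.69], [-1.03, 1.26], [-2.2, 2.34], [-1.47, 1.5], [-3.14, 3.14]. Speed limits (rad/s): [2.57, 2.57, 3.14, 3.14, 3.14, 3.14].

### API

Orientations are given as a unit quaternion [w, x, y, z].
In Python, from workcell import get_state, cams, workorder gives the robot as it stands.
- The arm moves only by the tool play_rows, never from a script. Its argument "series" is text: rows parted by semicolons, each of 7 numbers parted by spaces: the opening in per cent of the stroke, from 0 (shut) to 100 (fully open), then the shift along the tool's x, y, z in cm, then the turn, a rotation vector about the tool's x, y, z in degrees. A call has 1 to 12 rows; each row shifts and turns the commanded pose from where the row before left it, along the tool's axes as they then stand; what a row does not reach is not made up. A row lasts 1/8 s, in which the tool goes at most 62.5 mm and 10.7 degrees, less where a joint would pass 70% of its speed; a pose out of reach is approached as far as the arm can. A call with a gripper value outside its range is refused whole. The fingers move at their own pace and stop on an object; "newtons" is the grip in N (left out, the last holds). Time passes only in rows, so rows that do not move let the fingers close. It gives the time, the measured TCP pose, the force and the opening at its end, in the units of the state.
- get_state(): the state, without advancing time (a new reading comes with each control period).
- cams.read_camera(name): name is "side" or "top"; returns the picture (420x560x3 uint8, red, green, blue); there is no depth.
- cams.get_calibration(name): a dict with "fx", "fy", "cx", "cy" (pixels), "distortion" ([k1, k2, p1, p2, k3] as OpenCV has them; the pictures are not rectified), "rvec" (rotation vector, rad) and "tvec" (3), from world to camera coordinates, as OpenCV has them. Camera axes: x right, y down, z forward; pixel columns grow to the right and rows downward; lengths in m; the calibration is good to about 2 mm. A picture is of the moment at which its call begins. get_calibration takes no time and is no camera call.
- workorder.hand_in(): hands the job in, once; it reports no verdict.
The state is a dict: "clock": time; "joint_pos": joint angles; "qvel": joint speeds; "tau": joint torques, N m; "tcp_pos": TCP position; "orientation": TCP orientation; "wrist_force": force on the tool from outside, world axes, zero at the start; "ft_torque": the same for the moment, N m; "finger_gap": finger opening in m.
Only numpy, scipy, OpenCV 4.12 (cv2) and the standard library are available. Lean on these libraries where they do the work, as an engineer would, in place of code of your own. Each camera call takes 0.05 s, during which the arm holds its last target.

### The job

Load the cassette reader: with your fingertips push the long sample cassette (the oblong one, not the square one) across the deck until its long side lies flush against the steel rail, before any of it crosses the black line, then keep it against the rail and push it along, over the line, into the corner pocket until it is fully home against the end stop. Slide it flat on the deck all the way, never picking it up, and leave the square cassette and everything else where it stands; finish with the cassette at rest and let go.

Things in the scene. Friction and masses are not known exactly. Their poses are not given: they have to be found in the camera images.
- deck: Fixed cassette reader: a flat grey deck 210 mm (own x) by 400 mm (own y), top 20 mm above the bench. Origin: centre of its footprint at bench height, z up; turned up to 0.3 rad from the world axes. Rail along its far (+x) side, end stop and corner pocket at its +y end, black line across it; else plain and flat.
- rail (a point): Top edge of the steel rail's guiding face, at half its length: deck frame x = +85, y = -25, z = +30 mm. The rail is 14 mm wide, 10 mm high above the deck and runs along the deck's y from -200 to +150 mm; its guiding face looks to the deck's -x.
- line (a point): Where the middle of the flat black line (6 mm wide) meets the rail's guiding face: deck frame x = +85, y = +50, z = +20 mm. The line crosses the deck along its x.
- corner (a point): The pocket's corner, where rail face and end stop meet on the deck's top: deck frame x = +85, y = +150, z = +20 mm. The end stop is the face, looking to the deck's -y, of a white housing 28 mm high above the deck and 46 mm deep.
- keeper (a point): Inner top corner of the pocket's steel keeper: deck frame x = +42, y = +115, z = +28 mm. The keeper is 8 mm high, runs parallel to the rail from y = +115 to +150 mm and leaves a 43 mm wide pocket for the 40 mm cassette; a flared lip on it, from y = +115 to about +101 mm, opens away from the rail, out to about x = +26 mm.
- home (a point): Where the cassette's origin lies when it is fully home, on the deck's top: deck frame x = +65, y = +118, z = +20 mm. A round glass reading window in the deck marks it.
- cassette: The long sample cassette, loose, lying flat on the deck's plain part on the -y side of the black line: a white plastic block 40 mm (own x) by 64 mm (own y) by 10 mm high with a glass window in its top, and two round ports 9 mm across and 4 mm high on the top near its -y end. Origin at the centre of its underside. Its y axis points roughly the way of the deck's y axis (within 0.45 rad). About 50 g, slides with ordinary friction.
- lead (a point): Middle of the cassette's leading (+y) end face, 32 mm from its origin along its y, 5 mm above its underside.
- blank: A square white cassette 40 x 40 x 10 mm, without ports, loose on the deck beside the long one (either of the two may be nearer to the pocket). Origin at the centre of its underside. To be left alone.
- vial: Small capped glass vial, 20 mm across, 36 mm high, standing loose on the deck on its near side (-x) beyond the line. Origin under its centre. To be left alone.
- reagent: Amber bottle, 52 mm across, 110 mm high, loose on the bench to the right of the reader. Origin under its centre. To be left alone.
- spatula: Steel spatula, 160 mm long, lying loose on the bench to the left of the reader. To be left alone.
Not all that is in view belongs to the job. Leave any purple or red look-alike of the cassette alone.

How it is judged:
By the outcome, as a careful person would: the job done as asked, in the order asked, and still so for the second after the job is handed in, with the robot touching nothing.
It also fails if it takes over 64 s, if anything falls off the work surface, if the arm or the gripper's body presses on something with over 40 N, if the wrist force passes 120 N, or if a joint passes its speed limit or range.

## Working session

There is one attempt and no reset: what is moved stays moved. The work goes in short steps, Python scripts to look and compute and a tool call to move; the robot and the scene stay as the last step left them, time stands still between calls to the robot, and variables do not carry over. Pictures are saved under pics/ and viewed, and the job is handed in when it is done.

Besides the shell and the picture viewer there is one more tool, called after "Emit:" by a JSON object that holds its "api" and its "payload". play_rows: Moves the arm, as the interface text tells. Its arguments: {"type":"object","properties":{"series":{"type":"string"},"newtons":{"type":"number"}},"required":["series"]}

```bash
ls; mkdir -p pics
python3 - <<'E'
from workcell import get_state, cams, workorder
import cv2
print(get_state())
for n in ("side","top"):
    im=cams.read_camera(n); cv2.imwrite(f"pics/{n}0.png",im[:,:,::-1]); print(cams.get_calibration(n))
E
```

```text
pics
{'clock': 0.0, 'joint_pos': array([1.16839326e+00, 3.14032236e-01, 4.49595220e-02, 1.30358477e+00,
       8.69140088e-06, 1.43116792e+00]), 'qvel': array([ 0.00033803, -0.00047097, -0.00044302,  0.00147105, -0.00180929,
        0.00167679]), 'tau': array([ 4.41127395e-04, -4.80630934e+01,  2.98530096e+01,  1.97612605e-02,
        9.98931199e-06,  9.56840474e-07]), 'tcp_pos': array([0.14919594, 0.55481108, 0.24938276]), 'orientation': array([-2.53312693e-04,  1.31009592e-01,  9.91380664e-01, -8.95449312e-04]), 'wrist_force': array([-0.03112201,  0.87418439,  0.37817809]), 'ft_torque': array([-0.00677986, -0.0333667 ,  0.0184712 ]), 'finger_gap': 0.08538107789999921}
{'fx': 471.7701306897024, 'fy': 471.7701306897024, 'cx': 275.53602059563434, 'cy': 210.05634124273814, 'distortion': array([-0.08281524,  0.        ,  0.        ,  0.        ,  0.        ]), 'rvec': array([ 2.40223148, -0.17387195,  0.03888821]), 'tvec': array([-0.4973943 ,  0.08064569,  1.03724517])}
{'fx': 442.92843597701005, 'fy': 442.92843597701005, 'cx': 274.63289481878587, 'cy': 210.22844776460258, 'distortion': array([-0.09631338,  0.        ,  0.        ,  0.        ,  0.        ]), 'rvec': array([ 2.07392229, -2.14221726,  0.23311554]), 'tvec': array([0.01710889, 0.51618288, 1.06727046])}
```

View pics/side0.png

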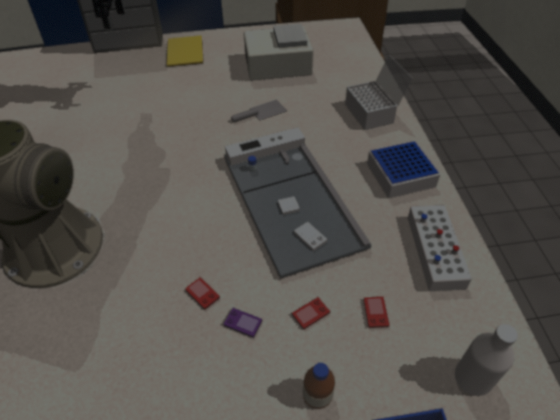

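View pics/top0.png

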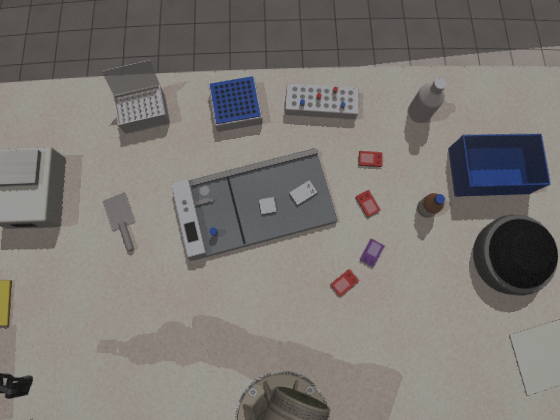

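The top view shows the deck at about (255,205), with the rail along its upper side and the housing on the left at (190,218). The line runs from (228,178) to (243,243). The cassette is at (303,192), the blank at (267,206) and the vial at (213,232).

```bash
cat > h.py <<'E'
import numpy as np, cv2
from workcell import get_state, cams, workorder
def cal(n):
    c=cams.get_calibration(n); K=np.array([[c['fx'],0,c['cx']],[0,c['fy'],c['cy']],[0,0,1]]); return K,np.array(c['distortion']),np.array(c['rvec']),np.array(c['tvec'])
def plane(n,px,z):
    K,d,r,t=cal(n); R=cv2.Rodrigues(r)[0]
    u=cv2.undistortPoints(np.array(px,float).reshape(-1,1,2),K,d).reshape(-1,2)
    D=np.c_[u,np.ones(len(u))]@R; C=-R.T@t
    return C+D*((z-C[2])/D[:,2])[:,None]
def proj(n,P):
    K,d,r,t=cal(n); return cv2.projectPoints(np.array(P,float).reshape(-1,3),r,t,K,d)[0].reshape(-1,2)
def shot(n,name,box,s):
    im=cams.read_camera(n)[:,:,::-1].copy(); cv2.imwrite(f"pics/{name}_full.png",im)
    x0,y0,x1,y1=box; cv2.imwrite(f"pics/{name}.png",cv2.resize(im[y0:y1,x0:x1],None,fx=s,fy=s,interpolation=cv2.INTER_CUBIC)); return im
E
python3 - <<'E'
import cv2
im=cv2.imread("pics/top0.png"); cv2.imwrite("pics/topc.png",cv2.resize(im[140:270,160:350],None,fx=4.2,fy=4.2,interpolation=cv2.INTER_CUBIC))
im=cv2.imread("pics/side0.png"); cv2.imwrite("pics/sidec.png",cv2.resize(im[120:280,210:380],None,fx=3.7,fy=3.7,interpolation=cv2.INTER_CUBIC))
E
```

```text
(no output)
```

View pics/topc.png

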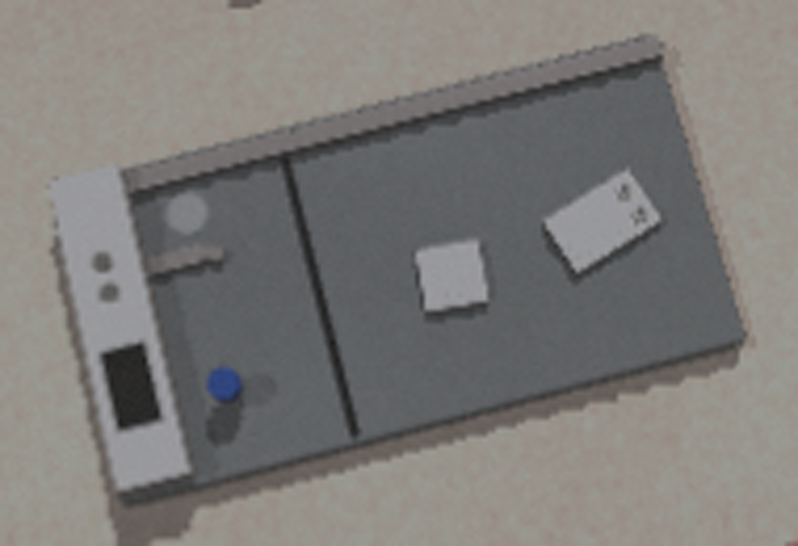

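View pics/sidec.png

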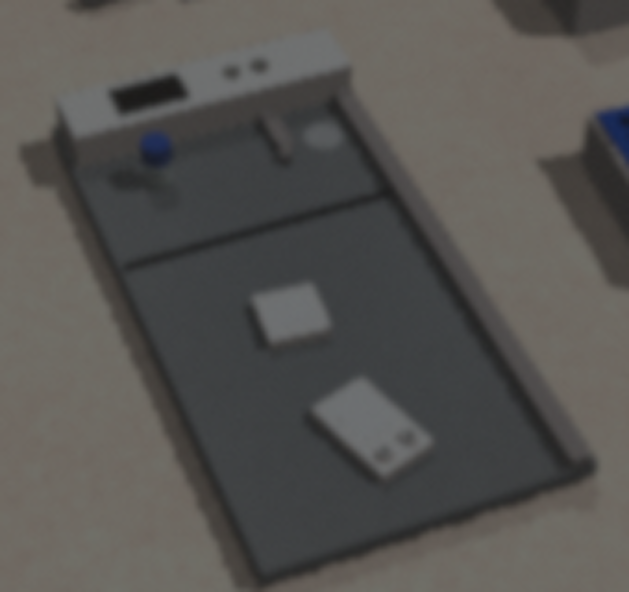

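```bash
cat >> h.py <<'E'
def load_deck():
    return np.load("deck.npy")
def d2w(P,q=None):
    q=load_deck() if q is None else q
    P=np.atleast_2d(P).astype(float)/1000; c,s=np.cos(q[2]),np.sin(q[2])
    return np.c_[q[0]+c*P[:,0]-s*P[:,1],q[1]+s*P[:,0]+c*P[:,1],P[:,2]]
def w2d(W,q=None):
    q=load_deck() if q is None else q
    W=np.atleast_2d(W); c,s=np.cos(q[2]),np.sin(q[2]); x=W[:,0]-q[0];y=W[:,1]-q[1]
    return np.c_[c*x+s*y,-s*x+c*y,W[:,2]]*1000
def blobs(im,box,n,z,thr=110,amin=60):
    """white blobs: deck-frame centre + angle of rectangle, from upscaled mask"""
    x0,y0,x1,y1=box; s=6
    g=cv2.resize(im[y0:y1,x0:x1],None,fx=s,fy=s,interpolation=cv2.INTER_CUBIC)
    g=g.min(axis=2); m=(g>thr).astype(np.uint8)
    out=[]
    for c in cv2.findContours(m,cv2.RETR_EXTERNAL,cv2.CHAIN_APPROX_NONE)[0]:
        if cv2.contourArea(c)<amin*s*s: continue
        px=(c.reshape(-1,2)+.5)/s-.5+[x0,y0]
        D=w2d(plane(n,px,z))
        r=cv2.minAreaRect(D[:,:2].astype(np.float32)); out.append((r,cv2.contourArea(c)/s/s,px.mean(0)))
    return out
E
python3 - <<'E'
from h import *
from scipy.optimize import least_squares
un=lambda c,s,o:(np.array(c,float)+.5)/s-.5+np.array(o)
T=[((-105,-200,20),(742,340)),((85,50,20),(285,158)),((-105,50,20),(354,434)),((65,118,20),(187,214)),((85,-200,30),(662,62)),((85,150,30),(131,190)),((-105,150,48),(190,470))]
S=[((-105,-200,20),(262,575)),((85,50,20),(388,193)),((-105,50,20),(127,268)),((65,118,20),(323,137)),((-105,150,48),(74,137))]
def res(q,which=None,full=False):
    o=[]
    if which!='side': o.append(proj('top',d2w([a for a,_ in T],q))-un([b for _,b in T],4.2,(160,140)))
    if which!='top': o.append(proj('side',d2w([a for a,_ in S],q))-un([b for _,b in S],3.7,(210,120)))
    return o if full else np.concatenate(o).ravel()
for w in ('top','side',None):
    f=least_squares(res,[.55,.1,.2],args=(w,),loss='soft_l1'); print(w,f.x.round(4))
    print([r.round(1).tolist() for r in res(f.x,w,True)])
np.save("deck.npy",f.x)
for n,b in (('top',(250,165,335,230)),('side',(270,190,340,255))):
    im=cv2.imread(f"pics/{n}0.png")
    for t in (100,) if n=='top' else (80,90):
        print(n,t,blobs(im,b,n,.030,t,30))
E
```

```text
top [0.5489 0.0562 0.2211]
[[[0.8, 0.5], [-0.3, -0.8], [0.1, 2.0], [-0.1, -0.9], [0.5, -1.4], [-0.8, -0.3], [-0.2, 1.7]]]
side [0.548  0.0553 0.2247]
[[[0.0, -0.2], [1.6, -0.3], [-1.8, 0.2], [1.0, -0.3], [-0.9, 0.4]]]
None [0.5485 0.0559 0.2226]
[[[1.0, 0.5], [-0.2, -0.6], [0.3, 2.1], [0.0, -0.7], [0.5, -1.4], [-0.7, -0.1], [-0.0, 1.9]], [[0.0, -0.5], [1.9, -0.4], [-1.6, -0.0], [1.3, -0.4], [-0.6, 0.2]]]
top 100 [(((-18.90456771850586, -33.23072052001953), (42.718421936035156, 42.890987396240234), 86.0079574584961), 240.375, array([267.34342723, 204.82652582])), (((-8.209376335144043, -133.11190795898438), (42.998138427734375, 66.31748962402344), 17.758811950683594), 374.8333333333333, array([302.87379808, 191.42227564])), (((-10.647014617919922, -199.03237915039062), (37.380836486816406, 121.58045196533203), 73.64479064941406), 325.48611111111114, array([330.24426187, 184.04499218])), (((86.90239715576172, -37.812007904052734), (49.68270492553711, 12.542799949645996), 75.34393310546875), 45.263888888888886, array([258.00163399, 165.90816993]))]
side 80 [(((-11.131138801574707, -133.27227783203125), (41.37275695800781, 66.30512237548828), 17.919878005981445), 449.0833333333333, array([310.31561997, 234.53099839])), (((-21.583049774169922, -33.611480712890625), (42.53489303588867, 41.07257080078125), 85.67384338378906), 236.5972222222222, array([288.28681592, 203.85597015]))]
side 90 [(((-11.311699867248535, -133.43174743652344), (39.05147933959961, 63.734371185302734), 17.88091468811035), 406.34722222222223, array([310.36180382, 234.47610141])), (((-21.755338668823242, -33.753265380859375), (39.56604766845703, 38.99357223510742), 85.36671447753906), 207.29166666666666, array([288.26322751, 203.86957672]))]
```

```bash
cat >> h.py <<'E'
def overlay(im,n,box,s,name,extra=()):
    x0,y0,x1,y1=box; g=cv2.resize(im[y0:y1,x0:x1],None,fx=s,fy=s,interpolation=cv2.INTER_CUBIC); g=np.clip(g.astype(float)*1.5,0,255).astype(np.uint8)
    L=[([(-105,-200,20),(105,-200,20),(105,200,20),(-105,200,20),(-105,-200,20)],(0,255,0)),([(85,-200,30),(85,150,30)],(0,0,255)),([(99,-200,30),(99,150,30)],(0,0,255)),([(85,50,20),(-105,50,20)],(255,255,0)),([(-105,150,48),(99,150,48)],(255,0,255)),([(42,150,28),(42,115,28),(26,101,28)],(0,255,255))]+list(extra)
    for P,c in L:
        p=(proj(n,d2w(P))-[x0,y0]+.5)*s-.5
        cv2.polylines(g,[np.round(p).astype(int)],False,c,1)
    cv2.imwrite(f"pics/{name}.png",g)
E
python3 - <<'E'
from h import *
print([(-cv2.Rodrigues(cal(n)[2])[0].T@cal(n)[3]).round(3) for n in('top','side')])
overlay(cv2.imread("pics/top0.png"),'top',(160,140,350,270),4.2,'ov0t')
overlay(cv2.imread("pics/side0.png"),'side',(210,120,380,280),3.7,'ov0s')
E
```

```text
[array([0.275, 0.008, 1.153]), array([ 0.423, -0.698,  0.814])]
```

View pics/ov0t.png

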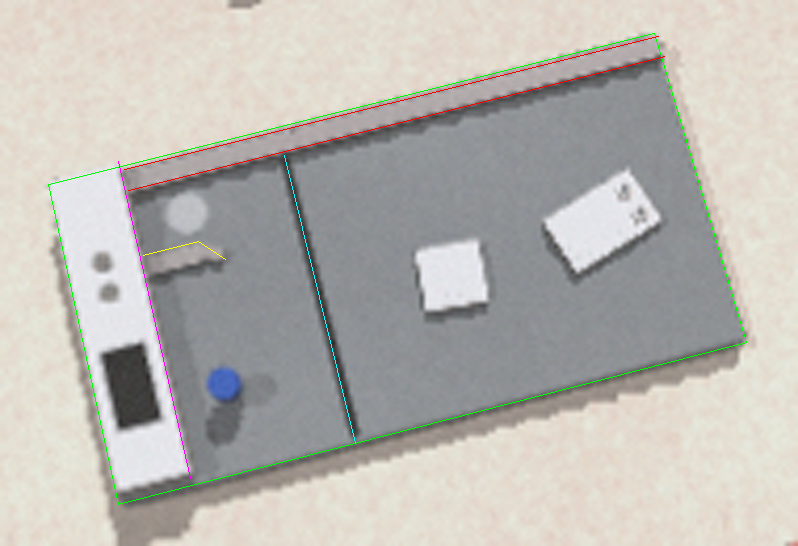

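View pics/ov0s.png

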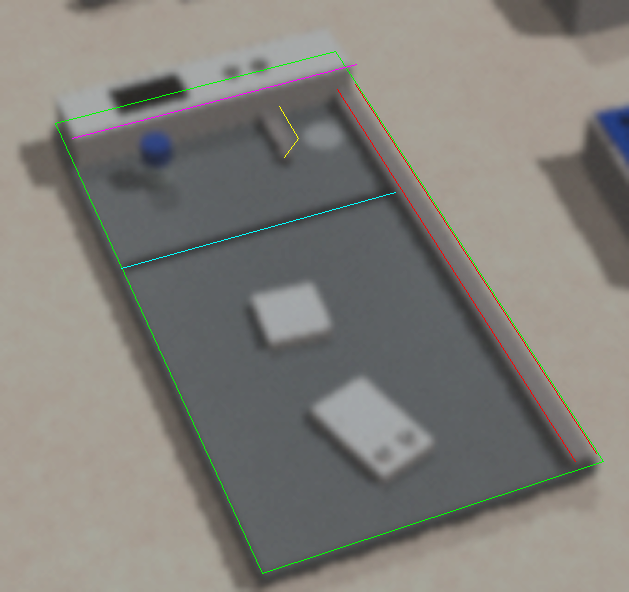

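The deck fit is good, apart from the rail and keeper, which sit about 2 mm toward the deck's -x in both views. I'll shift the fit by that much and compute the approach: fingers shut, tool y along deck y.

```bash
cat >> h.py <<'E'
from scipy.spatial.transform import Rotation as Ro
def pose():
    s=get_state(); q=s['orientation']; R=Ro.from_quat([q[1],q[2],q[3],q[0]]).as_matrix()
    return s,R
def plan(dx,dy,z):
    s,R=pose(); W=d2w([(dx,dy,z)])[0]
    th=load_deck()[2]; Rt=np.array([[-np.cos(th),-np.sin(th),0],[-np.sin(th),np.cos(th),0],[0,0,-1]]).T
    rv=np.degrees(Ro.from_matrix(R.T@Rt).as_rotvec())
    print('t',round(s['clock'],2),'tcp deck',w2d(s['tcp_pos'])[0].round(1),'F',s['wrist_force'].round(1),'gap',round(s['finger_gap'],4))
    print(' turn',rv.round(2),' shift cm current axes',(R.T@(W-s['tcp_pos'])*100).round(2),' after turn',(Rt.T@(W-s['tcp_pos'])*100).round(2))
E
python3 - <<'E'
from h import *
q=load_deck(); q[:2]-=.002*np.array([np.cos(q[2]),np.sin(q[2])]); np.save('deck.npy',q); print(q)
plan(-65,-128,120)
E
```

```text
[0.5465668  0.05542614 0.22262741]
t 0.1 tcp deck [-277.3  574.9  249.5] F [-0.6  0.4 -0.2] gap 0.0853
 turn [ -0.09  -0.03 -27.81]  shift cm current axes [-51.57 -52.24  13.02]  after turn [-21.23 -70.29  12.95]
```

Emit:
{"api": "play_rows", "payload": {"series": "0 0 0 0 0 0 -9.3; 0 0 0 0 0 0 -9.3; 0 0 0 0 0 0 -9.2; 0 -1.5 -5 0 0 0 0; 0 -1.5 -5 0 0 0 0; 0 -1.5 -5 0 0 0 0; 0 -1.5 -5 0 0 0 0; 0 -1.5 -5 0 0 0 0; 0 -1.5 -5 0 0 0 0; 0 -1.5 -5 0 0 0 0; 0 -1.5 -5 0 0 0 0; 0 -1.5 -5 0 0 0 0", "newtons": 40}}

```text
clock: 1.6
tcp_pos: [0.3807, 0.1446, 0.2502]
orientation: [0.0, -0.111, 0.994, 0.0]
wrist_force: [0.4, 1.2, -0.4]
finger_gap: 0.0003
```

```bash
python3 -c "
from h import *
plan(-65,-128,120)"
```

```text
t 1.6 tcp deck [-142.1  123.6  250.2] F [ 0.4  1.2 -0.4] gap 0.0003
 turn [ 0.01  0.   -0.01]  shift cm current axes [ -7.71 -25.16  13.01]  after turn [ -7.71 -25.16  13.02]
```

Emit:
{"api": "play_rows", "payload": {"series": "0 -1.3 -4.2 1 0 0 0; 0 -1.3 -4.2 1 0 0 0; 0 -1.3 -4.2 1 0 0 0; 0 -1.3 -4.2 1 0 0 0; 0 -1.3 -4.2 1 0 0 0; 0 -1.2 -4.2 1 0 0 0; 0 0 0 3 0 0 0; 0 0 0 4 0 0 0; 0 0 0 3 0 0 0; 0 0 0 2 0 0 0; 0 0 0 0.5 0 0 0; 0 0 0 0 0 0 0"}}

```text
clock: 3.1
tcp_pos: [0.5109, -0.0826, 0.0653]
orientation: [-0.0, -0.111, 0.994, 0.0]
wrist_force: [0.9, 0.1, -0.6]
finger_gap: -0.0002
```

```bash
python3 -c "
from h import *
plan(-65,-128,43)
im=shot('side','s1',(210,120,400,280),4)
im=shot('top','t1',(230,140,360,250),5)
"
```

```text
t 3.1 tcp deck [ -65.2 -126.8   65.3] F [ 0.9  0.1 -0.6] gap -0.0002
 turn [ 0.02 -0.02 -0.01]  shift cm current axes [-0.02 -0.13  2.23]  after turn [-0.02 -0.12  2.23]
```

View pics/s1.png

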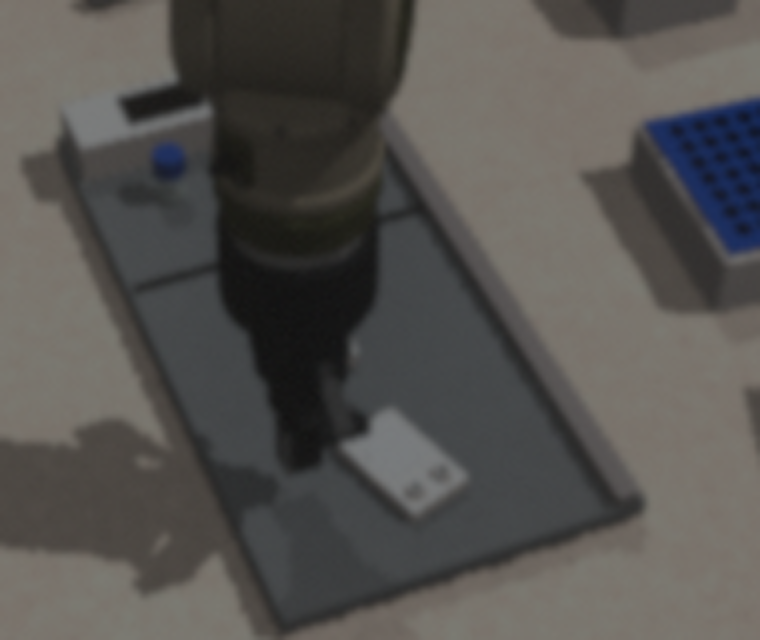

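View pics/t1.png

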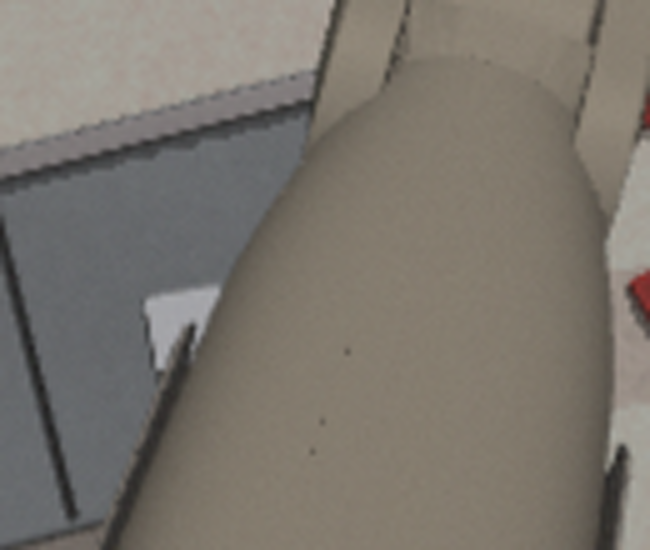

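```bash
python3 -c "
from h import *
P=[(-65+a,-126.8+b,46) for a,b in((-11,-14.5),(11,-14.5),(11,14.5),(-11,14.5),(-11,-14.5))]
im=cv2.imread('pics/s1_full.png')
overlay(im,'side',(250,180,340,260),8,'ov1',[(P,(0,128,255))])
"
```

```text
(no output)
```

View pics/ov1.png

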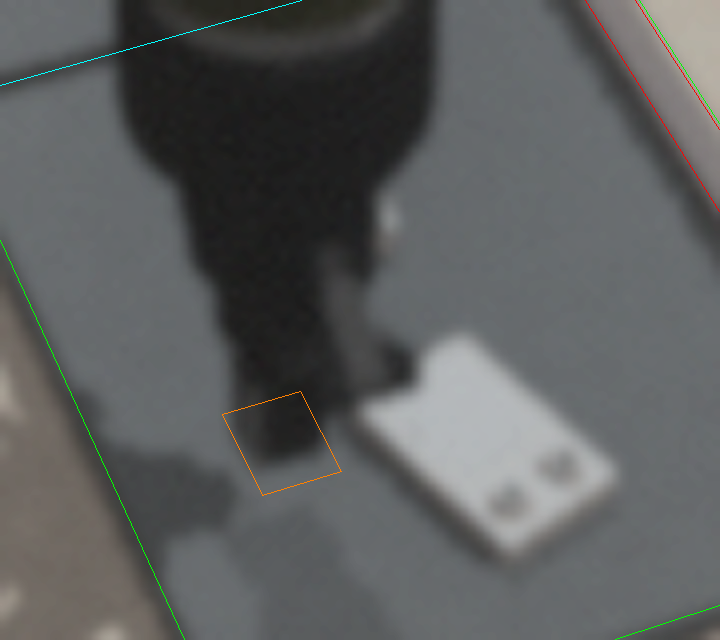

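Emit:
{"api": "play_rows", "payload": {"series": "0 0 0 1.2 0 0 0; 0 0 0 1 0 0 0; 0 -0.8 0 0 0 0 0; 0 -0.8 0 0 0 0 0; 0 -0.6 0 0 0 0 0; 0 -0.6 0 0 0 0 0; 0 -0.6 0 0 0 0 0; 0 -0.6 0 0 0 0 0; 0 -0.6 0 0 0 0 0; 0 -0.6 0 0 0 0 0; 0 -0.6 0 0 0 0 0; 0 0 0 0 0 0 0"}}

```text
clock: 4.7
tcp_pos: [0.5683, -0.0698, 0.0433]
orientation: [0.0, -0.111, 0.994, -0.0]
wrist_force: [-0.9, 0.5, 0.1]
finger_gap: 0.0003
```

```bash
python3 -c "
from h import *
plan(34,-128,43)
im=shot('side','s2',(250,160,390,280),5)
for t in (80,90): print([b for b in blobs(im,(270,180,380,270),'side',.030,t,60)])
"
```

```text
t 4.7 tcp deck [  -6.5 -126.9   43.3] F [-0.9  0.5  0.1] gap 0.0003
 turn [-0.01  0.04  0.  ]  shift cm current axes [-4.05 -0.11  0.03]  after turn [-4.05 -0.11  0.03]
[(((24.530752182006836, -142.102783203125), (68.61007690429688, 42.49892044067383), 85.37814331054688), 346.5, array([328.34788937, 234.2139738 ])), (((-20.27424430847168, -33.41130828857422), (45.54981231689453, 42.35060119628906), 84.73274230957031), 253.81944444444446, array([288.070059  , 203.76081613])), (((81.21412658691406, -130.54100036621094), (273.1632995605469, 137.92178344726562), 61.09323501586914), 2846.2638888888887, array([354.4932707, 233.5812172]))]
[(((24.214441299438477, -142.5851593017578), (64.93618774414062, 40.47115707397461), 86.04106903076172), 297.375, array([327.82839127, 235.16751875])), (((-20.003746032714844, -33.559818267822266), (42.23213195800781, 40.56563186645508), 84.9454345703125), 228.56944444444446, array([288.15010194, 203.81523955])), (((82.86524963378906, -131.32501220703125), (272.4361267089844, 134.26922607421875), 61.09415817260742), 2554.8333333333335, array([355.57032605, 233.4174471 ]))]
```

View pics/s2.png

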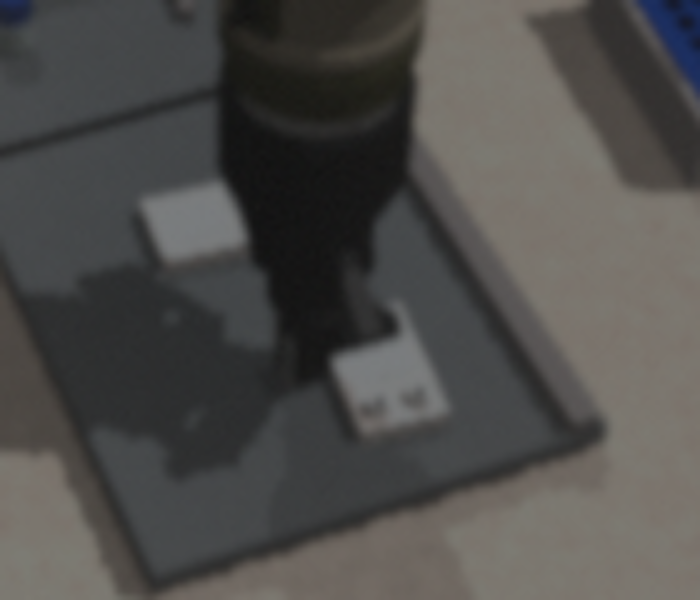

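The cassette has turned past parallel, with its lead about 4° toward the rail. I'll back off and push from just behind its centre.

Emit:
{"api": "play_rows", "payload": {"series": "0 1 0 0 0 0 0; 0 0 -1 0 0 0 0; 0 0 -1 0 0 0 0; 0 -0.6 0 0 0 0 0; 0 -0.4 0 0 0 0 0; 0 -0.5 0 0 0 0 0; 0 -0.5 0 0 0 0 0; 0 -0.5 0 0 0 0 0; 0 -0.5 0 0 0 0 0; 0 -0.5 0 0 0 0 0; 0 -0.5 0 0 0 0 0; 0 0 0 0 0 0 0"}}

```text
clock: 6.25
tcp_pos: [0.6018, -0.0827, 0.0433]
orientation: [0.0, -0.111, 0.994, -0.0]
wrist_force: [0.7, 0.1, -0.4]
finger_gap: -0.0
```

```bash
python3 -c "
from h import *
plan(34,-143,43)
im=shot('side','s3',(250,160,390,280),5)
for t in (80,90): print([b for b in blobs(im,(270,180,380,270),'side',.030,t,60)][:3])
"
```

```text
t 6.25 tcp deck [  23.4 -146.9   43.3] F [ 0.7  0.1 -0.4] gap -0.0
 turn [-0.    0.03  0.  ]  shift cm current axes [-1.06  0.39  0.03]  after turn [-1.06  0.39  0.03]
[(((55.856239318847656, -161.68092346191406), (41.48036575317383, 22.03597068786621), 1.9347834587097168), 131.48611111111111, array([343.20543346, 235.246337  ])), (((-19.514055252075195, -33.260887145996094), (46.32814025878906, 43.244163513183594), 86.32447052001953), 266.11111111111114, array([288.33050847, 203.80461394])), (((102.3719482421875, -157.3643341064453), (290.7848205566406, 128.26092529296875), 45.73078918457031), 2442.847222222222, array([356.61810422, 236.97416891]))]
[(((55.779151916503906, -161.59130859375), (40.10234832763672, 19.92752456665039), 1.0403615236282349), 107.04166666666667, array([343.21451204, 235.25380228])), (((-19.61939811706543, -33.51777648925781), (42.719573974609375, 41.08646774291992), 86.10017395019531), 236.88888888888889, array([288.25399202, 203.83532934])), (((103.21798706054688, -157.25003051757812), (288.8167724609375, 125.74230194091797), 46.18305969238281), 2217.4444444444443, array([357.51243094, 236.94797422]))]
```

View pics/s3.png

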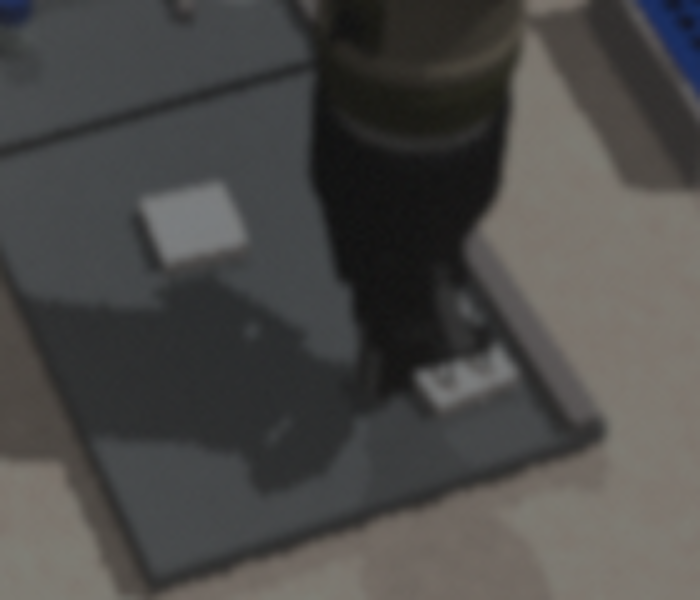

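Nearly parallel now, about 9 mm from the rail. I'll close in slowly.

Emit:
{"api": "play_rows", "payload": {"series": "0 -0.2 0 0 0 0 0; 0 -0.2 0 0 0 0 0; 0 -0.2 0 0 0 0 0; 0 -0.1 0 0 0 0 0; 0 -0.1 0 0 0 0 0; 0 0 0 0 0 0 0; 0 0 0 0 0 0 0"}}

```text
clock: 7.18
tcp_pos: [0.6091, -0.081, 0.0433]
orientation: [0.0, -0.111, 0.994, 0.0]
wrist_force: [-0.3, 0.4, -0.1]
finger_gap: -0.0004
```

Emit:
{"api": "play_rows", "payload": {"series": "0 -0.1 0 0 0 0 0; 0 0 0 0 0 0 0"}}

```text
clock: 7.42
tcp_pos: [0.6099, -0.0807, 0.0433]
orientation: [-0.0, -0.111, 0.994, 0.0]
wrist_force: [-0.4, 0.1, 0.2]
finger_gap: -0.0003
```

Emit:
{"api": "play_rows", "payload": {"series": "0 -0.1 0 0 0 0 0; 0 0 0 0 0 0 0"}}

```text
clock: 7.68
tcp_pos: [0.6104, -0.0805, 0.0432]
orientation: [-0.001, -0.111, 0.994, 0.0]
wrist_force: [-1.7, -0.0, 2.1]
finger_gap: 0.0002
```

Emit:
{"api": "play_rows", "payload": {"series": "0 -0.1 0 0 0 0 0; 0 0 0 0 0 0 0"}}

```text
clock: 7.92
tcp_pos: [0.6107, -0.0801, 0.043]
orientation: [-0.001, -0.111, 0.994, 0.0]
wrist_force: [-5.1, -0.1, 2.9]
finger_gap: -0.0001
```

Emit:
{"api": "play_rows", "payload": {"series": "0 -0.1 0 0 0 0 0; 0 0 0 0 0 0 0; 0 0.5 0 0 0 0 0; 0 2 0 0 0 0 0; 0 5 0 0 0 0 0; 0 5 0 -3 0 0 0;0 0 0 0 0 0 0"}}

```text
clock: 8.8
tcp_pos: [0.4897, -0.1083, 0.0751]
orientation: [0.001, -0.11, 0.994, -0.0]
wrist_force: [0.9, 0.7, 0.4]
finger_gap: 0.0001
```

```bash
python3 -c "
from h import *
plan(34,-143,43)
im=shot('side','s4',(250,160,390,280),5)
for t in (80,90): print([b for b in blobs(im,(270,180,365,262),'side',.030,t,60)][:3])
im=shot('top','t4',(230,140,360,250),5)
"
```

```text
t 8.8 tcp deck [ -91.6 -147.1   75.1] F [0.9 0.7 0.4] gap 0.0001
 turn [-0.07  0.13 -0.12]  shift cm current axes [-12.55   0.44   3.23]  after turn [-12.56   0.41   3.21]
[(((44.45310592651367, -217.0849151611328), (25.866004943847656, 60.435420989990234), 68.37129974365234), 155.80555555555557, array([352.36442786, 258.31965174])), (((90.82427215576172, -88.81623840332031), (188.6917724609375, 94.73602294921875), 62.22018814086914), 1729.6805555555557, array([348.20066667, 209.38187879]))]
[(((45.943599700927734, -218.60189819335938), (24.1419620513916, 56.180782318115234), 68.3685531616211), 133.09722222222223, array([353.23844444, 258.54377778])), (((62.5216064453125, -136.2691192626953), (41.633575439453125, 66.72018432617188), 6.064807415008545), 420.7083333333333, array([341.03220141, 226.24726776])), (((99.98184204101562, -82.36278533935547), (168.7506103515625, 84.51872253417969), 62.2104606628418), 1015.4861111111112, array([353.01421846, 200.46920904]))]
```

View pics/s4.png

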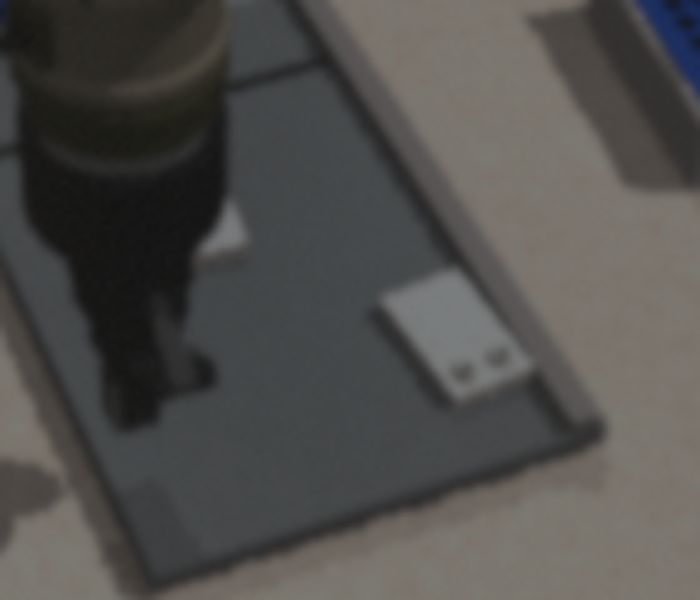

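View pics/t4.png

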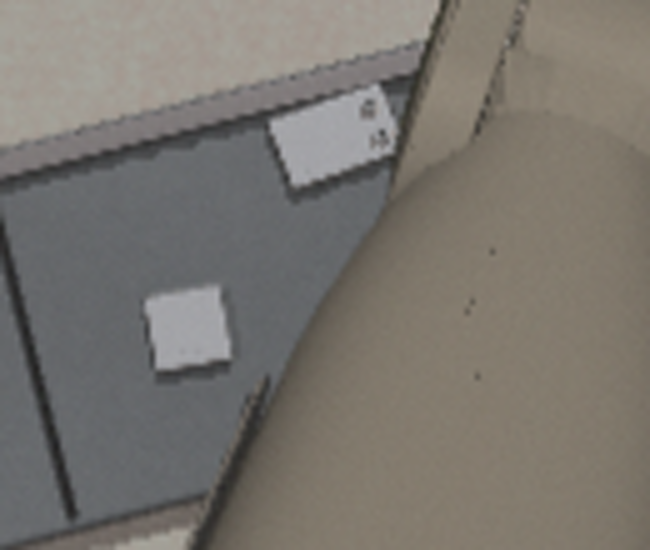

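The tail corner touches the rail and the lead is still about 6° off. I'll push on the leading half.

Emit:
{"api": "play_rows", "payload": {"series": "0 -4 1.2 1.6 0 0 0; 0 -4 1.2 1.6 0 0 0; 0 -2 0 0 0 0 0; 0 -1 0 0 0 0 0; 0 -0.3 0 0 0 0 0; 0 -0.3 0 0 0 0 0; 0 -0.3 0 0 0 0 0; 0 -0.2 0 0 0 0 0; 0 -0.2 0 0 0 0 0; 0 0 0 0 0 0 0"}}

```text
clock: 10.15
tcp_pos: [0.6058, -0.0572, 0.0414]
orientation: [0.0, -0.111, 0.994, 0.0]
wrist_force: [0.2, -0.5, 1.0]
finger_gap: 0.0001
```

```bash
python3 -c "
from h import *
plan(34,-125,43)"
```

```text
t 10.15 tcp deck [  32.9 -122.9   41.4] F [ 0.2 -0.5  1. ] gap 0.0001
 turn [-0.    0.01 -0.02]  shift cm current axes [-0.11 -0.21 -0.16]  after turn [-0.11 -0.21 -0.16]
```

Emit:
{"api": "play_rows", "payload": {"series": "0 -0.1 0 -0.1 0 0 0; 0 -0.1 0 0 0 0 0; 0 0 0 0 0 0 0"}}

```text
clock: 10.52
tcp_pos: [0.6076, -0.0567, 0.0423]
orientation: [-0.0, -0.111, 0.994, 0.0]
wrist_force: [-0.7, -0.0, 0.6]
finger_gap: 0.0
```

Emit:
{"api": "play_rows", "payload": {"series": "0 -0.1 0 0 0 0 0; 0 0 0 0 0 0 0"}}

```text
clock: 10.78
tcp_pos: [0.6077, -0.0566, 0.0422]
orientation: [-0.001, -0.111, 0.994, -0.0]
wrist_force: [-4.6, -1.1, 3.6]
finger_gap: -0.0002
```

Emit:
{"api": "play_rows", "payload": {"series": "0 -0.1 0 0 0 0 0; 0 0 0 0 0 0 0"}}

```text
clock: 11.02
tcp_pos: [0.6077, -0.0566, 0.0421]
orientation: [-0.002, -0.111, 0.994, -0.0]
wrist_force: [-6.0, -2.5, 5.0]
finger_gap: 0.0005
```

```bash
python3 -c "
from h import *
plan(34,-125,43)"
```

```text
t 11.03 tcp deck [  34.9 -122.8   42.1] F [-6.  -2.5  5. ] gap 0.0005
 turn [ 0.01 -0.21 -0.04]  shift cm current axes [ 0.09 -0.22 -0.09]  after turn [ 0.09 -0.22 -0.09]
```

Emit:
{"api": "play_rows", "payload": {"series": "0 0.5 0 0 0 0 0; 0 1 0 -0.1 0 0 0; 0 0 -3 0 0 0 0; 0 0 -3 0 0 0 0; 0 0 -2 0 0 0 0; 0 -1.4 0 0 0 0 0; 0 -1.4 0 0 0 0 0; 0 -1.4 0 0 0 0 0; 0 0 0 0 0 0 0"}}

```text
clock: 12.15
tcp_pos: [0.6543, -0.1281, 0.0432]
orientation: [0.0, -0.111, 0.994, 0.0]
wrist_force: [-0.1, -0.5, -0.5]
finger_gap: -0.0001
```

```bash
python3 -c "
from h import *
plan(62,-185,43)
im=shot('side','s5',(250,160,390,280),5)
im=shot('top','t5',(230,140,360,250),5)
"
```

```text
t 12.15 tcp deck [  64.5 -202.8   43.2] F [-0.1 -0.5 -0.5] gap -0.0001
 turn [0.   0.04 0.03]  shift cm current axes [0.25 1.78 0.02]  after turn [0.25 1.78 0.02]
```

View pics/s5.png

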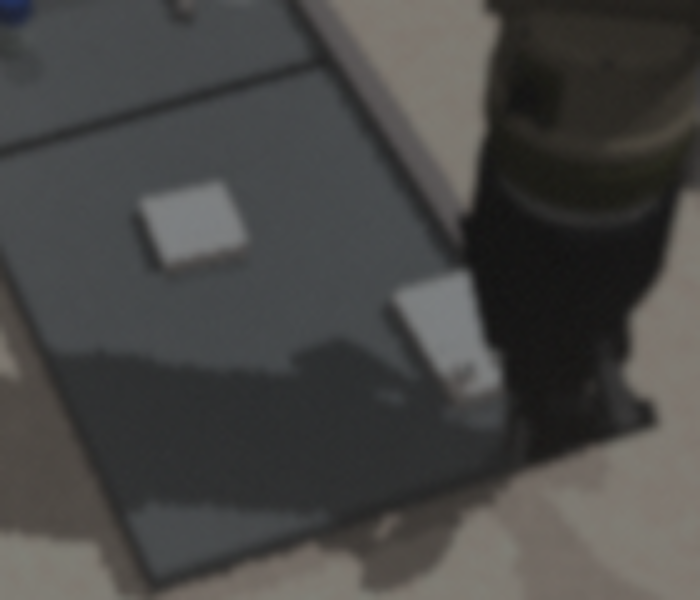

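View pics/t5.png

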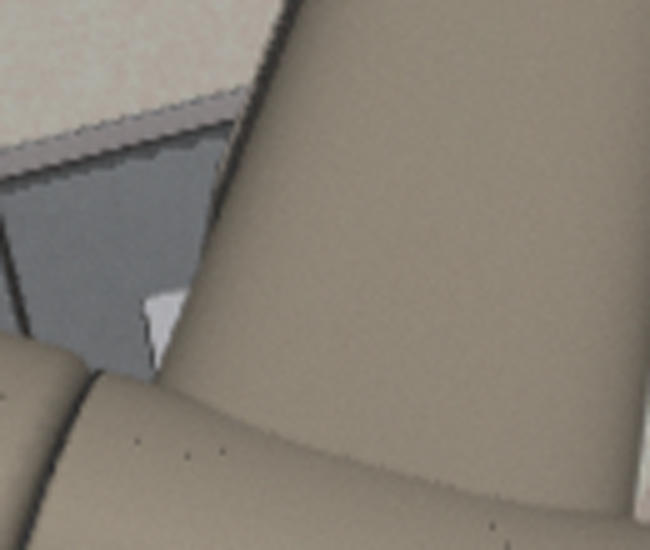

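```bash
python3 -c "
from h import *
u=lambda p:(np.array(p)+.5)/5-.5+[250,160]
print(w2d(plane('side',u([(393,297),(455,389),(465,270)]),.030)).round(1))
im=cv2.imread('pics/s5_full.png')
overlay(im,'side',(310,190,390,260),9,'ov5',[([(45,-180,30),(45,-90,30)],(0,255,0))])
"
```

```text
[[  44.7 -108.1   30. ]
 [  47.4 -164.8   30. ]
 [  81.1 -105.5   30. ]]
```

View pics/ov5.png

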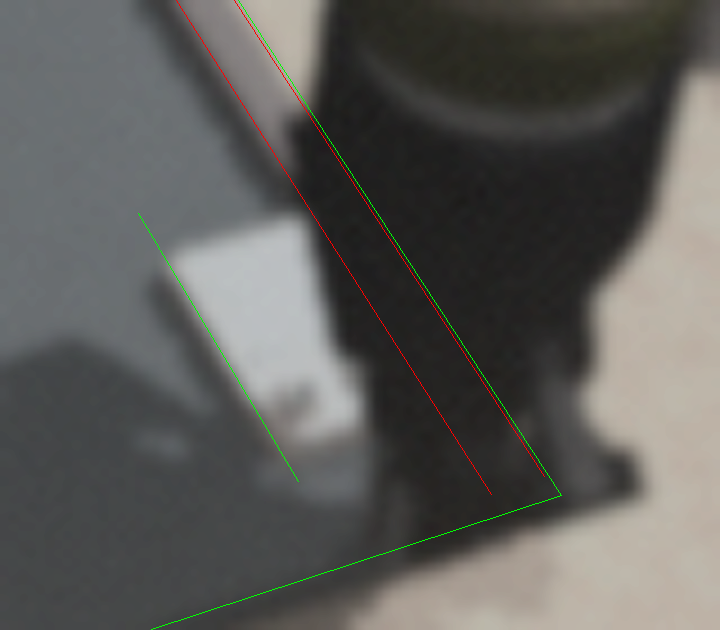

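Emit:
{"api": "play_rows", "payload": {"series": "0 0.3 0.6 0 0 0 0; 0 0 0.6 0 0 0 0; 0 0 0.6 0 0 0 0; 0 0 0.6 0 0 0 0; 0 0 0.6 0 0 0 0; 0 -0.02 0.6 0 0 0 0; 0 -0.02 0.6 0 0 0 0; 0 -0.02 0.6 0 0 0 0; 0 -0.02 0.6 0 0 0 0; 0 -0.02 0.6 0 0 0 0; 0 0 0 0 0 0 0"}}

```text
clock: 13.62
tcp_pos: [0.6384, -0.0695, 0.0433]
orientation: [0.0, -0.111, 0.994, 0.0]
wrist_force: [0.4, 0.8, 0.1]
finger_gap: -0.0002
```

```bash
python3 -c "
from h import *
plan(63,-53,43)
im=shot('side','s6',(250,160,390,280),5)
"
```

```text
t 13.62 tcp deck [  61.9 -142.1   43.3] F [0.4 0.8 0.1] gap -0.0002
 turn [0.03 0.01 0.03]  shift cm current axes [-0.11  8.91  0.03]  after turn [-0.11  8.91  0.03]
```

View pics/s6.png

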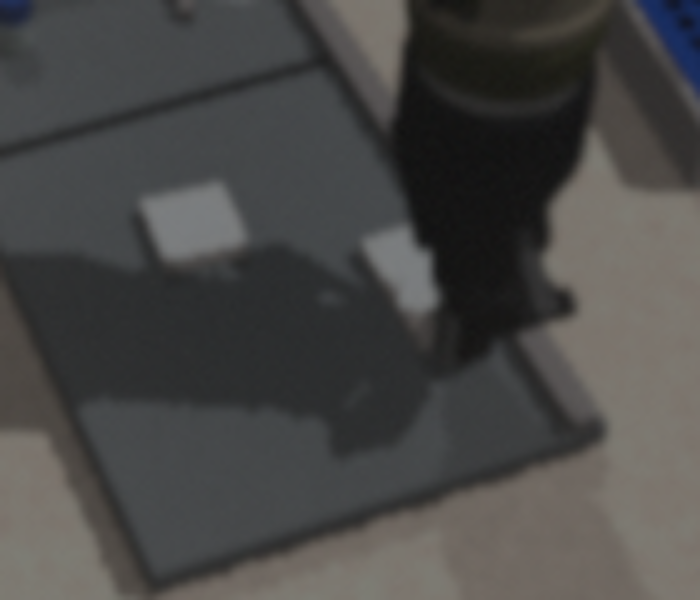

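Pushing along is working: the lead is now near (380,235). I'll continue, still well short of the line.

Emit:
{"api": "play_rows", "payload": {"series": "0 -0.02 0.6 0 0 0 0; 0 -0.02 0.6 0 0 0 0; 0 -0.02 0.6 0 0 0 0; 0 -0.02 0.6 0 0 0 0; 0 -0.02 0.6 0 0 0 0; 0 -0.02 0.6 0 0 0 0; 0 -0.02 0.6 0 0 0 0; 0 0 0.6 0 0 0 0; 0 0 0.6 0 0 0 0; 0 0 0.6 0 0 0 0; 0 0 0.6 0 0 0 0; 0 0 0 0 0 0 0"}}

```text
clock: 15.18
tcp_pos: [0.6251, -0.0049, 0.0433]
orientation: [0.0, -0.111, 0.994, 0.0]
wrist_force: [0.2, -0.1, -0.6]
finger_gap: 0.0002
```

```bash
python3 -c "
from h import *
plan(63,-53,43)
im=shot('side','s7',(240,120,380,240),5)
overlay(im,'side',(270,150,350,220),9,'ov7',[([(45,-90,30),(45,30,30)],(0,255,0))])
"
```

```text
t 15.18 tcp deck [ 63.3 -76.2  43.3] F [ 0.2 -0.1 -0.6] gap 0.0002
 turn [0.02 0.01 0.03]  shift cm current axes [0.03 2.32 0.03]  after turn [0.03 2.32 0.03]
```

View pics/ov7.png

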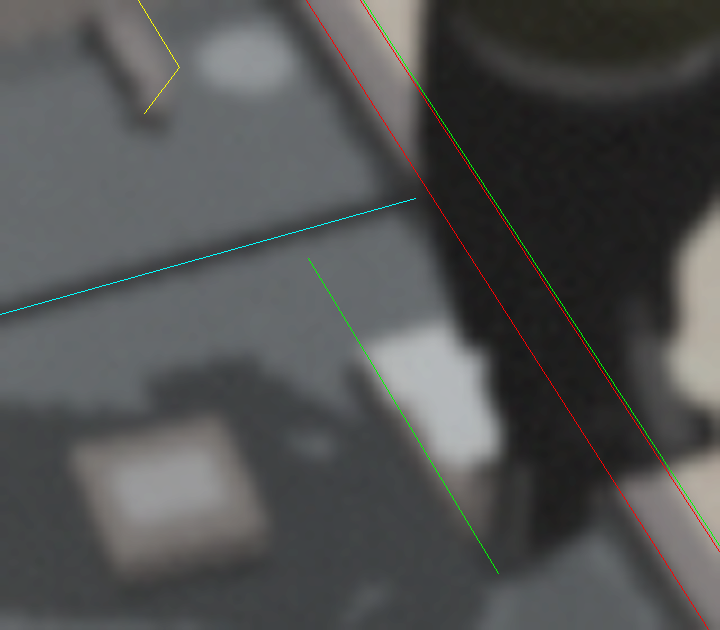

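Emit:
{"api": "play_rows", "payload": {"series": "0 0 -1 0 0 0 0; 0 0 -2 0 0 0 0; 0 3 -1 0 0 0 0; 0 5 -1 0 0 0 0; 0 5 -3 0 0 0 0; 0 0 0 0 0 0 0"}}

```text
clock: 15.98
tcp_pos: [0.513, -0.1154, 0.0431]
orientation: [-0.001, -0.108, 0.994, 0.0]
wrist_force: [1.5, -0.1, -0.5]
finger_gap: -0.0002
```

```bash
python3 -c "
from h import *
plan(63,-53,43)
im=shot('side','s8',(240,120,380,240),5)
overlay(im,'side',(270,150,360,230),8,'ov8',[([(45,-90,30),(45,30,30)],(0,255,0))])
im=shot('top','t8',(160,140,350,270),4)
overlay(im,'top',(210,140,310,220),7,'ov8t',[([(45,-90,30),(45,30,30)],(0,255,0))])
"
```

```text
t 15.97 tcp deck [ -70.4 -159.2   43.1] F [ 1.5 -0.1 -0.5] gap -0.0002
 turn [ 0.03 -0.13 -0.34]  shift cm current axes [-1.328e+01  1.069e+01 -1.000e-02]  after turn [-1.334e+01  1.062e+01  1.000e-02]
```

View pics/ov8.png

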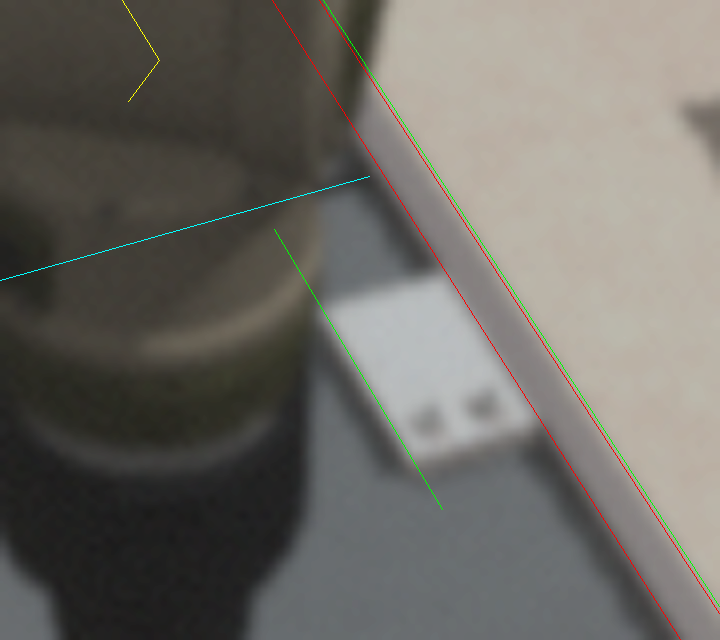

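View pics/ov8t.png

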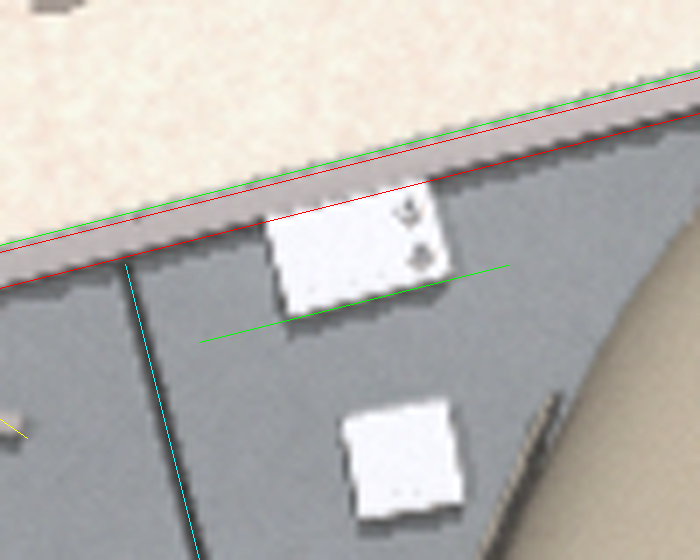

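It is flush against the rail in both views, with the lead still short of the line. I'll go back behind it and push on.

Emit:
{"api": "play_rows", "payload": {"series": "0 -4.5 1.3 0 0 0 0; 0 -4.5 1.3 0 0 0 0; 0 -4.2 1.3 0 0 0 0; 0 0 1.5 0 0 0 0; 0 0 1.5 0 0 0 0; 0 0 0.6 0 0 0 0; 0 0 0.6 0 0 0 0; 0 -0.02 0.6 0 0 0 0; 0 -0.02 0.6 0 0 0 0; 0 -0.02 0.6 0 0 0 0; 0 -0.02 0.6 0 0 0 0; 0 0 0 0 0 0 0"}}

```text
clock: 17.58
tcp_pos: [0.6223, 0.02, 0.0433]
orientation: [0.0, -0.111, 0.994, 0.0]
wrist_force: [-0.6, 0.0, 0.5]
finger_gap: -0.0001
```

```bash
python3 -c "
from h import *
plan(64,76,43)
im=shot('side','s9',(240,120,380,240),5)
overlay(im,'side',(260,120,350,200),8,'ov9',[([(45,-60,30),(45,90,30)],(0,255,0))])
"
```

```text
t 17.57 tcp deck [ 66.1 -51.2  43.3] F [-0.6  0.   0.5] gap -0.0001
 turn [0.02 0.   0.03]  shift cm current axes [ 0.2  12.72  0.03]  after turn [ 0.21 12.72  0.03]
```

View pics/ov9.png

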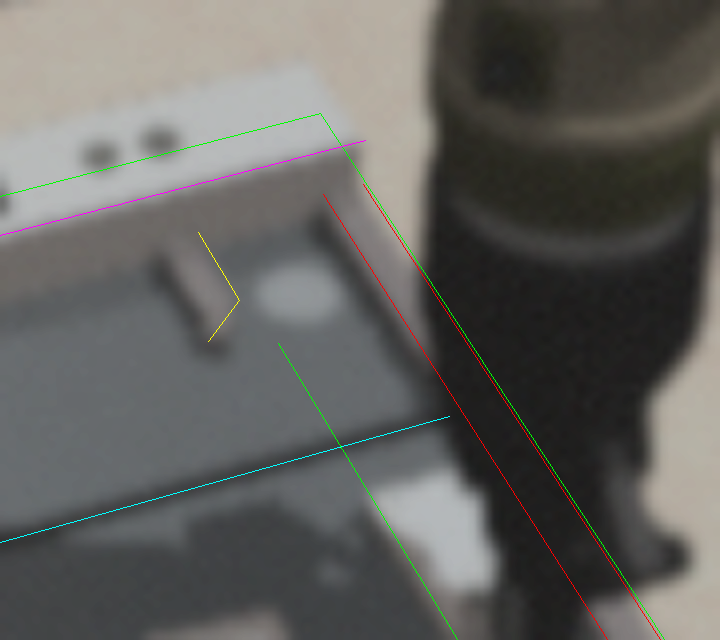

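Emit:
{"api": "play_rows", "payload": {"series": "0 0 -0.8 0 0 0 0; 0 0.5 0 0 0 0 0; 0 0 0.6 0 0 0 0; 0 0 0.6 0 0 0 0; 0 0 0.6 0 0 0 0; 0 0 0.6 0 0 0 0; 0 -0.02 0.6 0 0 0 0; 0 0 0.6 0 0 0 0; 0 -0.02 0.6 0 0 0 0; 0 0 0.6 0 0 0 0; 0 -0.02 0.6 0 0 0 0; 0 0 0.6 0 0 0 0"}}

```text
clock: 19.12
tcp_pos: [0.6066, 0.0696, 0.0433]
orientation: [0.0, -0.111, 0.994, 0.0]
wrist_force: [-0.8, -1.4, 0.1]
finger_gap: 0.0
```

```bash
python3 -c "
from h import *
plan(64,76,43)
im=shot('side','s10',(240,120,380,240),5)
overlay(im,'side',(260,120,350,200),8,'ov10',[([(45,-60,30),(45,90,30)],(0,255,0))])
"
```

```text
t 19.12 tcp deck [61.7  0.6 43.3] F [-0.8 -1.4  0.1] gap 0.0
 turn [ 0.    0.01 -0.01]  shift cm current axes [-0.23  7.54  0.03]  after turn [-0.23  7.54  0.03]
```

View pics/ov10.png

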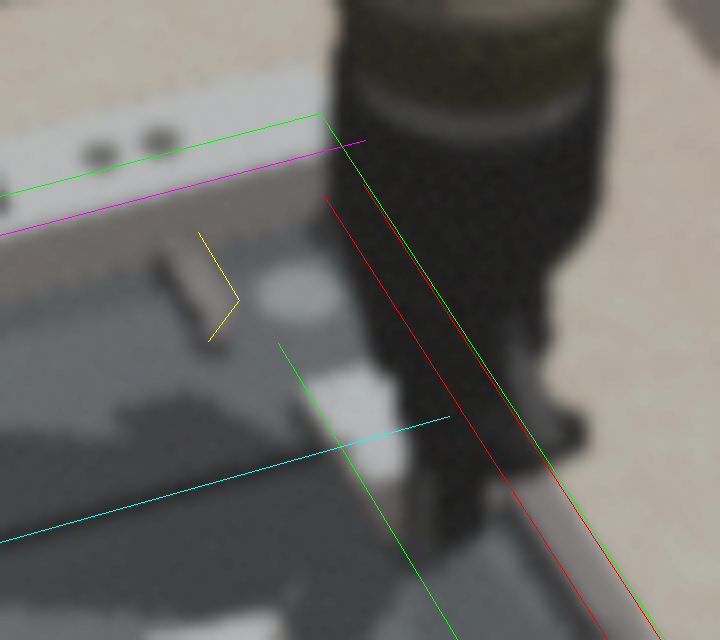

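Emit:
{"api": "play_rows", "payload": {"series": "0 -0.02 0.5 0 0 0 0; 0 0 0.5 0 0 0 0; 0 -0.02 0.5 0 0 0 0; 0 0 0.5 0 0 0 0; 0 -0.02 0.5 0 0 0 0; 0 0 0.5 0 0 0 0; 0 -0.02 0.5 0 0 0 0; 0 0 0.5 0 0 0 0; 0 -0.02 0.5 0 0 0 0; 0 0 0.5 0 0 0 0; 0 0 0 0 0 0 0"}}

```text
clock: 20.55
tcp_pos: [0.5966, 0.1187, 0.0433]
orientation: [0.0, -0.111, 0.994, 0.0]
wrist_force: [-0.2, 0.5, 0.5]
finger_gap: 0.0
```

```bash
python3 -c "
from h import *
plan(64,76,43)
im=shot('side','s11',(240,120,380,240),5)
overlay(im,'side',(240,110,330,190),8,'ov11',[([(45,-60,30),(45,90,30)],(0,255,0))])
"
```

```text
t 20.55 tcp deck [62.7 50.7 43.3] F [-0.2  0.5  0.5] gap 0.0
 turn [0.02 0.01 0.02]  shift cm current axes [-0.13  2.53  0.03]  after turn [-0.13  2.53  0.03]
```

View pics/ov11.png

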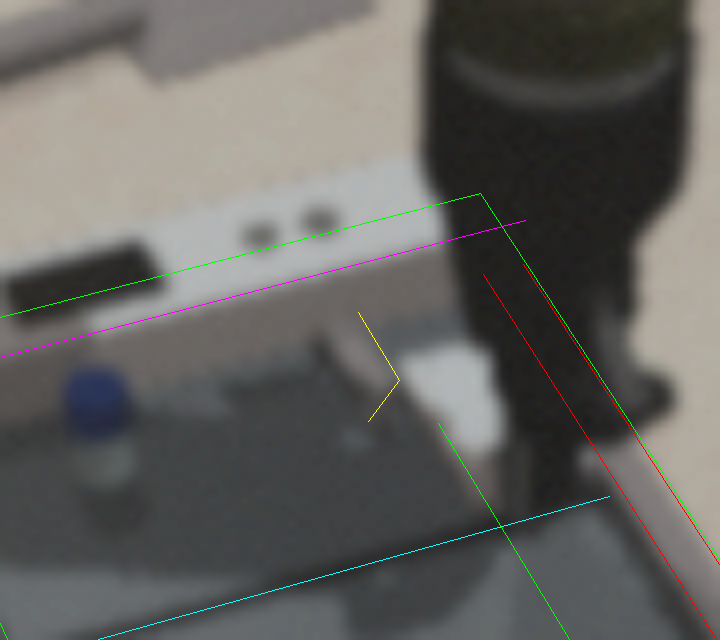

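The cassette has entered the pocket mouth beside the keeper. The last 25 mm goes slower, watching the force.

Emit:
{"api": "play_rows", "payload": {"series": "0 0 0.3 0 0 0 0; 0 0 0.3 0 0 0 0; 0 0 0.3 0 0 0 0; 0 0 0.3 0 0 0 0; 0 0 0.3 0 0 0 0; 0 0 0.3 0 0 0 0; 0 0 0.2 0 0 0 0; 0 0 0 0 0 0 0"}}

```text
clock: 21.6
tcp_pos: [0.5922, 0.1379, 0.0433]
orientation: [0.0, -0.111, 0.994, 0.0]
wrist_force: [0.3, -1.2, 0.1]
finger_gap: -0.0003
```

Emit:
{"api": "play_rows", "payload": {"series": "0 0 0.15 0 0 0 0; 0 0 0.15 0 0 0 0; 0 0 0 0 0 0 0"}}

```text
clock: 21.98
tcp_pos: [0.5915, 0.1407, 0.0433]
orientation: [0.0, -0.111, 0.994, 0.0]
wrist_force: [0.0, 0.8, 0.1]
finger_gap: -0.0002
```

Emit:
{"api": "play_rows", "payload": {"series": "0 0 0.1 0 0 0 0; 0 0 0.1 0 0 0 0; 0 0 0 0 0 0 0"}}

```text
clock: 22.35
tcp_pos: [0.5911, 0.1426, 0.0433]
orientation: [0.0, -0.111, 0.994, 0.0]
wrist_force: [0.4, -0.6, -0.5]
finger_gap: -0.0003
```

```bash
python3 -c "
from h import *
plan(64,76,43)"
```

```text
t 22.35 tcp deck [62.7 75.2 43.3] F [ 0.4 -0.6 -0.5] gap -0.0003
 turn [ 0.01  0.01 -0.01]  shift cm current axes [-0.13  0.08  0.03]  after turn [-0.13  0.08  0.03]
```

Emit:
{"api": "play_rows", "payload": {"series": "0 0 0.1 0 0 0 0; 0 0 0.1 0 0 0 0; 0 0 0 0 0 0 0"}}

```text
clock: 22.72
tcp_pos: [0.5906, 0.1446, 0.0433]
orientation: [0.0, -0.111, 0.994, 0.0]
wrist_force: [-0.2, 0.3, 0.1]
finger_gap: 0.0003
```

Emit:
{"api": "play_rows", "payload": {"series": "0 0 0.1 0 0 0 0; 0 0 0 0 0 0 0"}}

```text
clock: 22.98
tcp_pos: [0.5904, 0.1456, 0.0433]
orientation: [0.0, -0.111, 0.994, 0.0]
wrist_force: [-0.3, 0.2, 0.0]
finger_gap: 0.0002
```

Emit:
{"api": "play_rows", "payload": {"series": "0 0 0.1 0 0 0 0; 0 0 0 0 0 0 0"}}

```text
clock: 23.22
tcp_pos: [0.5903, 0.1466, 0.0433]
orientation: [0.0, -0.111, 0.994, 0.0]
wrist_force: [0.9, 0.0, 0.1]
finger_gap: 0.0001
```

```bash
python3 -c "
from h import *
plan(64,76,43)
im=shot('side','s12',(240,120,380,240),5)
overlay(im,'side',(240,110,330,190),8,'ov12',[([(45,80,30),(45,150,30),(85,150,30)],(0,255,0))])
"
```

```text
t 23.23 tcp deck [62.7 79.2 43.3] F [0.9 0.  0.1] gap 0.0001
 turn [ 0.01  0.01 -0.01]  shift cm current axes [-0.13 -0.32  0.03]  after turn [-0.13 -0.32  0.03]
```

View pics/ov12.png

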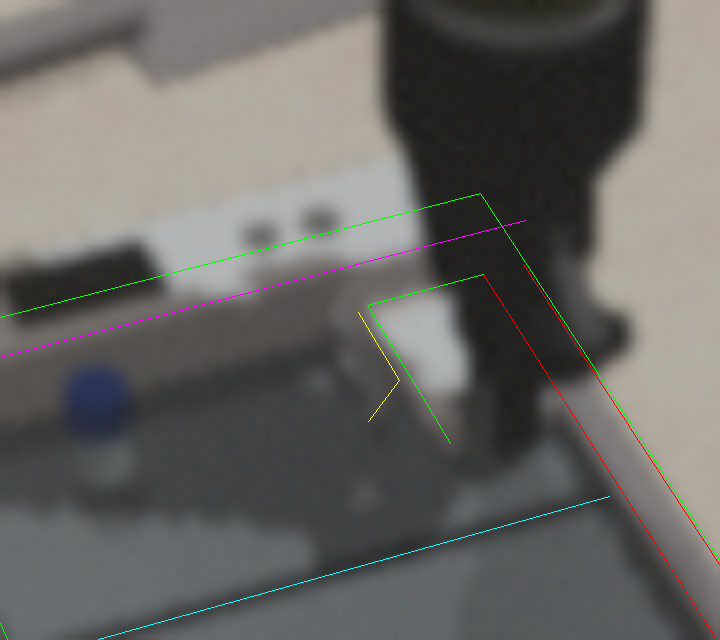

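Still about 2 mm short by the picture and there is no stop force yet, so I'll keep on.

Emit:
{"api": "play_rows", "payload": {"series": "0 0 0.1 0 0 0 0; 0 0 0 0 0 0 0"}}

```text
clock: 23.52
tcp_pos: [0.59, 0.1474, 0.0433]
orientation: [0.0, -0.111, 0.994, -0.0]
wrist_force: [-0.2, -0.8, 0.7]
finger_gap: 0.0001
```

Emit:
{"api": "play_rows", "payload": {"series": "0 0 0.1 0 0 0 0; 0 0 0 0 0 0 0"}}

```text
clock: 23.78
tcp_pos: [0.59, 0.1477, 0.0434]
orientation: [0.0, -0.111, 0.994, -0.001]
wrist_force: [0.7, -4.2, -0.3]
finger_gap: -0.0
```

Emit:
{"api": "play_rows", "payload": {"series": "0 0 0.1 0 0 0 0; 0 0 0 0 0 0 0"}}

```text
clock: 24.02
tcp_pos: [0.59, 0.1478, 0.0434]
orientation: [0.0, -0.11, 0.994, -0.002]
wrist_force: [1.3, -7.4, -0.1]
finger_gap: 0.0004
```

Emit:
{"api": "play_rows", "payload": {"series": "0 0 0.1 0 0 0 0; 0 0 0 0 0 0 0; 0 0 0 0 0 0 0"}}

```text
clock: 24.4
tcp_pos: [0.5899, 0.148, 0.0434]
orientation: [0.0, -0.11, 0.994, -0.002]
wrist_force: [1.1, -10.3, 0.1]
finger_gap: -0.0004
```

Emit:
{"api": "play_rows", "payload": {"series": "0 0 -0.4 0 0 0 0; 0 0 -0.5 0 0 0 0; 0 0 -2 0 0 0 0; 0 0 -2 -2 0 0 0; 0 0 -3 -5 0 0 0; 0 0 -5 -5 0 0 0; 0 0 -5 -2 0 0 0; 0 2 -5 0 0 0 0; 0 3 -5 0 0 0 0; 0 3 -5 0 0 0 0; 0 0 0 0 0 0 0"}}

```text
clock: 25.78
tcp_pos: [0.5812, -0.1874, 0.1774]
orientation: [0.0, -0.108, 0.994, -0.0]
wrist_force: [0.8, 0.7, 1.3]
finger_gap: -0.0002
```

```bash
python3 -c "
from h import *
plan(64,76,43)
E=[([(45,86,30),(45,150,30),(85,150,30),(85,86,30),(45,86,30)],(0,255,0))]
im=shot('side','s13',(210,120,380,280),4)
overlay(im,'side',(250,110,330,180),9,'ov13',E)
im=shot('top','t13',(160,140,350,270),4)
overlay(im,'top',(170,150,270,230),7,'ov13t',E)
"
```

```text
t 25.77 tcp deck [ -19.9 -244.4  177.4] F [0.8 0.7 1.3] gap -0.0002
 turn [-0.03 -0.   -0.4 ]  shift cm current axes [-8.16 32.11 13.43]  after turn [-8.39 32.04 13.44]
```

View pics/ov13.png

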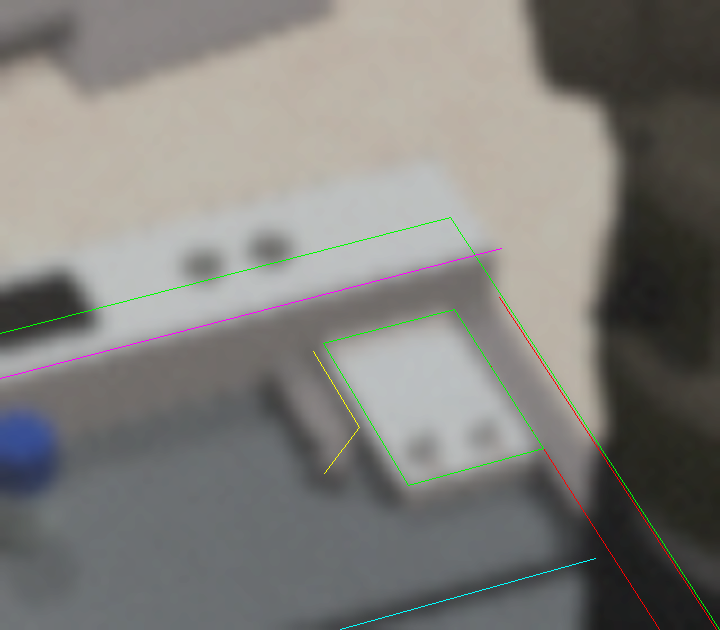

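View pics/t13.png

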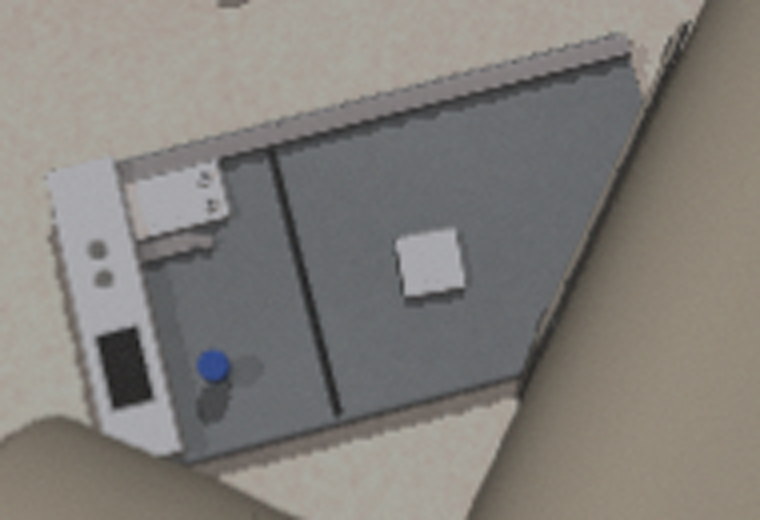

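View pics/ov13t.png

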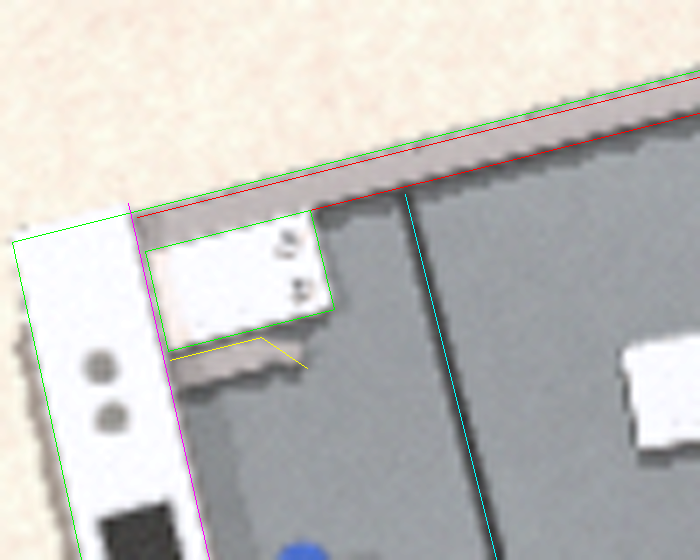

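Both views put the cassette in the home rectangle, against the rail and stop. The blank and vial are unmoved and the gripper is clear.

Emit:
{"api": "play_rows", "payload": {"series": "0 0 0 0 0 0 0; 0 0 0 0 0 0 0; 0 0 0 0 0 0 0"}}

```text
clock: 26.25
tcp_pos: [0.583, -0.1814, 0.1775]
orientation: [0.0, -0.112, 0.994, 0.0]
wrist_force: [1.0, 0.3, -0.1]
finger_gap: 0.0
```

```bash
python3 -c "
from h import *
print(workorder.hand_in())"
```

```text
the job is handed in; nothing more can be done
None
```

The long cassette is fully home in the corner pocket. I handed the job in at about 26 s, with the gripper well clear of everything.

- **Pushing:** With the fingers shut, I pushed the cassette across to the rail. It first came in tilted, so I corrected it with two more pushes on its side. I then slid it along the rail, over the line and into the pocket, in small steps until it met the end stop at about 10 N. It stayed flat on the deck throughout.
- **Flush before the line:** I backed off and checked with the cassette about 50 mm short of the line. Both cameras showed its long side flush against the rail.
- **Final check:** Both cameras show the cassette on the computed home outline, touching the rail and the end stop. The blank and the vial stand where they were. I did not look again at the bottle and spatula, but the arm stayed away from them.
- **Disagreements:** My first deck fit put the rail and keeper about 2 mm off across the deck, so I corrected it. After that the side view still showed the keeper 1–2 mm off. The force at the end stop came about 4 mm of travel later than I had computed, because the fingers are narrower than I assumed.

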